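Open the bayonet brush washer and set its parts out to dry

ROBOT

A 7-joint arm with a two-finger parallel gripper is mounted at the origin on a cart in front of the work surface, level with it; the furniture and walls round the work are solid. World frame = base frame: x ahead of the robot, y to its left, z up, the work surface at z = 0. Lengths are in m, angles in rad, forces in N, time in s.
With the tool pointing down it reaches from about 0.425 to 0.875 m from the base axis. Payload 4.7 kg.
Tool frame: the origin (TCP) lies at the very end of the fingers, on their centre line; the grasp point (between the pads) lies 19 mm behind it; x points along the fingers, z is the direction in which the jaws open and shut, and the axes are right-handed (so a half turn about x gives the same grasp; the last joint's range is limited). The gripper opens to 87 mm and grips with 3 to 60 N. Pads are 19 mm wide; open, the fingers measure 117 mm over their backs; the gripper's body (75 mm by 190 mm) begins 51 mm behind the grasp point.
Start: joints at [-1.091, 0.321, -0.07, 1.45, 0.023, 1.371, -0.057], TCP at [0.292, 0.581, 0.223] pointing down, gripper open.
Joint ranges: [-2.86, 2.86], [-0.3, 2.09], [-1.38, 1.24], [0.06, 2.45], [-1.56, 4.7], [0.09, 2.05], [-2.69, 2.69]. Speed limits (rad/s): [2.57, 2.57, 3.14, 3.14, 3.14, 3.14, 3.14].

INTERFACE

Orientations are given as a rotation vector (axis times angle).
In Python, from bench import telemetry, viewer, workorder gives the robot as it stands.
- The arm moves only by the shell command python3 -m creep 'ROWS' [FORCE]. ROWS is JSON, a list of rows, each an object of numbers: "fingers": the opening, from 0 (shut) to 1 (fully open); "x", "y", "z": the shift along the tool's x, y, z in units of 40 mm (1.0 is 40 mm); "twist": the turn about the tool's x in units of 5 degrees (1.0 is 5 degrees). In form: [{"fingers": .., "x": .., "y": .., "z": .., "twist": ..}, ...]. A call has 1 to 20 rows; each row is the pose to reach, as a shift and turn from the pose commanded when the call began, along the tool's axes at that moment; what a row does not reach only later rows make up. A row lasts 1/12 s, in which the tool goes at most 41.7 mm and 7.16 degrees, less where a joint would pass 70% of its speed; a pose out of reach is approached as far as the arm can. A call with a gripper value outside its range is refused whole. The fingers move at their own pace and stop on an object; FORCE is the grip in N (left out, the last holds). Time passes only in rows, so rows that repeat a pose let the fingers close. It gives the time, the measured TCP pose, the force and the opening at its end, in the units of the state.
- telemetry.get_state(): the state, without advancing time (a new reading comes with each control period).
- viewer.get_image(name): name is "side" or "top" or "wrist"; returns a dict with "pixels" (384x512x3 uint8, red, green, blue), "z_map" (384x512 float32, m along the optical axis (not along the pixel's ray), 0 where there is no reading), "K" (3x3 intrinsics, pixels), "xyz" and "attitude" of the camera in the world. Camera axes: x right, y up, looking along -z (the intrinsics and any distortion apply to the point x, -y, -z); pixel columns grow to the right and rows downward; lengths in m; the calibration is good to about 2 mm. A picture is of the moment at which its call begins.
- workorder.close_job(): hands the job in, once; it reports no verdict.
The state is a dict: "time": time; "joint_positions": joint angles; "qd": joint speeds; "joint_torque": joint torques, N m; "position": TCP position; "tool_rot": TCP orientation; "ft_force": force on the tool from outside, world axes, zero at the start; "torque": the same for the moment, N m; "grip_width": opening from 0.0 (shut) to 1.0 (fully open).
Only numpy, scipy, OpenCV 4.12 (cv2) and the standard library are available. Lean on these libraries where they do the work, as an engineer would, in place of code of your own. Each camera call takes 0.05 s, during which the arm holds its last target.

TASK

Open the brush-washing pot: swing the lever on its cover a quarter turn anticlockwise (seen from above) until it stops, while the cover stays down on the pot, then lift the cover straight off and set it upright, mouth down, over the peg of the drying stand. After that lift the strainer out of the pot by its knob and stand it upright in the round drip tray of the same stand. Do not push the little porcelain brush rest or the lying stone seal about.

Things in the scene. Friction and masses are not known exactly. Their poses are not given: they have to be found in the camera images.
- pot_mouth (a point): Centre of the rim plane of the grey brush-washing pot, 50 mm above the table; z up. Pot fixed to the table, 86 mm across, bore 78 mm, floor 44 mm below this point. Locked, the cover's lever lies near this point's +x (up to 12 deg past it); unlocked it lies along +y, against stops at about 92 deg. The cover lifts only when turned at least 67 deg.
- pot_claw (a point): Top of one of two opposite hooked claws on the pot's collar (this one on the pot's +x side, 63 mm above the table) that reach over the cover's ears. The claws and two opposite stop posts (tops 66 mm above the table) stand 46 to 58 mm from the pot's axis, outside the rim; the claws do not move.
- cover_knob (a point): Grip height of the round black knob on the aluminium bell-shaped cover (loose, 200 g), on its axis; z up, x along the side lever. Knob 26 mm diameter, from 20 mm below this point (flat top of the bell) to 14 mm above. On the pot, locked or unlocked, this point is 74 mm above the pot's mouth. The cover turns with light friction and has 2 mm play.
- cover_mouth (a point): Centre of the cover's mouth (its lowest plane), 80 mm below the knob point. Bell 72 mm outside diameter; cavity 64 mm wide, open below, with a flat roof 54 mm above this point. A flange 88 mm across, 6 to 12 mm above this point, rests on the pot's rim; its two opposite ears, 20 mm wide, reach 52 mm from the axis along the lever.
- cover_lever (a point): Centre of the flat upright end plate of the cover's lever, 92.5 mm from the cover's axis along its x and 46 mm below the knob point (78 mm above the table while on the pot). Plate 25 mm long along the lever, 9 mm thick, 24 mm high; nothing stands below it beyond 58 mm from the axis. Shut fingers can push it sideways with 1 to 3 N.
- strainer_knob (a point): Grip height of the round black knob of the steel strainer (loose, 100 g) standing in the pot under the cover; z up. Knob 22 mm diameter, from 14 mm below to 8 mm above this point, on a 7 mm stem; below it a basket 52 mm diameter, 38 mm high, its flat underside 76 mm below this point. In the pot this point is 32 mm above the pot's mouth.
- peg_top (a point): Centre of the flat top of the drying stand's peg, 88 mm above the table; rubber head 40 mm diameter, 10 mm thick, on an 18 mm post. A cover on it has its knob point 26 mm above this. Stand fixed, a board 200 x 112 x 12 mm; this point's x runs along it from the tray to the peg. If the hung cover's lever points at the tray it blocks the strainer.
- tray_floor (a point): Centre of the floor of the round drip tray on the same stand, 98 mm from the peg, 12 mm above the table, 82 mm inside diameter with a rim 7 mm high; z up. A strainer standing in it has its knob point 76 mm above this point.
- seal_b: Lying green stone seal, 16 x 49 x 16 mm, loose on the table between the pot and the stand, towards the robot; origin at the centre of its underside. A bystander.
- brush_rest: White porcelain brush rest with three peaks, 20 x 64 x 19 mm, loose on the table between the pot and the stand, away from the robot; origin at the centre of its underside. A bystander.

How it is judged:
On the way, in this order (a step that is already met when the one before it is completed fails the run):
1. the cover is turned a quarter turn (within about 24 deg) while it still sits on the pot (angle between the x axis of cover_knob and the y axis of pot_mouth, either way round below 0.42 rad and z of cover_knob in the frame of pot_mouth below 0.081 m and horizontal distance between cover_knob and pot_mouth below 0.01 m), for 0.2 s.
2. the cover is lifted clear of the pot (z of cover_knob in the frame of pot_mouth above 0.12 m), for 0.1 s.
3. the cover sits upright over the drying peg (horizontal distance between cover_knob and peg_top below 0.015 m and z of cover_knob in the frame of peg_top between 0.021 and 0.031 m and angle between cover_knob's own z axis and vertical below 0.12 rad), for 0.3 s.
4. the strainer is lifted clear of the pot (z of strainer_knob in the frame of pot_mouth above 0.08 m), for 0.1 s.
At the end, for the whole second after the job is handed in: The cover sits on the drying peg, upright within 7 deg, within 15 mm of its axis and resting on its head (5 mm), and the strainer stands on the floor of the drip tray, upright within 7 deg and within 20 mm of its centre (height within 5 mm) (all of step 3 and horizontal distance between strainer_knob and tray_floor below 0.02 m and z of strainer_knob in the frame of tray_floor between 0.071 and 0.081 m and angle between strainer_knob's own z axis and vertical below 0.12 rad); the robot touches nothing.
It fails at once if the lying seal or the brush rest is pushed more than 25 mm (distance of any of seal_b, brush_rest from where it was at the start of the episode above 0.025 m).
It also fails if it takes over 72 s, if anything falls off the work surface, if the arm or the gripper's body presses on something with over 40 N, if the wrist force passes 120 N, or if a joint passes its speed limit or range.

## Working session

There is one attempt and no reset: what is moved stays moved. The work goes in short steps, Python scripts to look and compute and a shell command to move; the robot and the scene stay as the last step left them, time stands still between calls to the robot, and variables do not carry over. Pictures are saved under pics/ and viewed, and the job is handed in when it is done.

```bash
ls; mkdir -p pics; python3 - <<'E'
from bench import telemetry, viewer
import cv2
print(telemetry.get_state())
for n in ["side","top","wrist"]:
    d=viewer.get_image(n); cv2.imwrite(f"pics/{n}0.png",d["pixels"][:,:,::-1]); print(n,d["K"],d["xyz"],d["attitude"],[k for k in d])
E
```

```text
pics
{'time': 0.0, 'joint_positions': array([-1.09091109,  0.32185183, -0.07009531,  1.45167854,  0.02260639,
        1.37080148, -0.05689668]), 'qd': array([ 0.00155054, -0.00105931, -0.00023196,  0.0004933 ,  0.00083352,
        0.00269511, -0.00096126]), 'joint_torque': array([ 2.69673028e-04, -4.91286170e+01, -4.03829422e-01, -3.12530816e+01,
       -6.39324356e-02,  4.36741544e-02,  1.95212983e-04]), 'position': array([0.29172095, 0.58023485, 0.2214411 ]), 'tool_rot': array([-0.86078313,  1.39588171,  0.85896556]), 'ft_force': array([-0.36103352,  0.74046837,  0.19607358]), 'torque': array([0.02708494, 0.04552872, 0.01032265]), 'grip_width': 1.0005573823189315}
side [[399.70416682   0.         259.3382143 ]
 [  0.         399.70416682 186.59805873]
 [  0.           0.           1.        ]] [ 0.33736435 -0.49575276  0.66236136] [ 0.84964577 -0.13138873 -0.31871452] ['pixels', 'z_map', 'K', 'xyz', 'attitude']
top [[468.74083638   0.         248.20721573]
 [  0.         468.74083638 192.6574998 ]
 [  0.           0.           1.        ]] [0.39413668 0.12363101 0.91965945] [ 0.13458779 -0.1198105  -1.54021912] ['pixels', 'z_map', 'K', 'xyz', 'attitude']
wrist [[324.1863114    0.         258.09164801]
 [  0.         324.1863114  187.58139229]
 [  0.           0.           1.        ]] [0.22249836 0.61591224 0.38328954] [-0.25753668 -0.15709856  1.09674679] ['pixels', 'z_map', 'K', 'xyz', 'attitude']
```

View pics/side0.png

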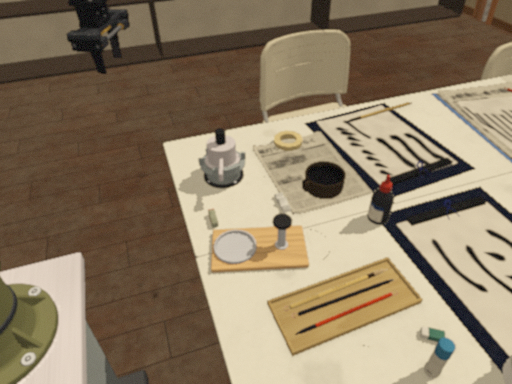

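View pics/top0.png

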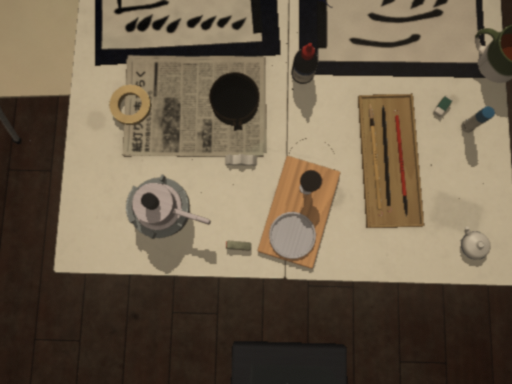

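View pics/wrist0.png

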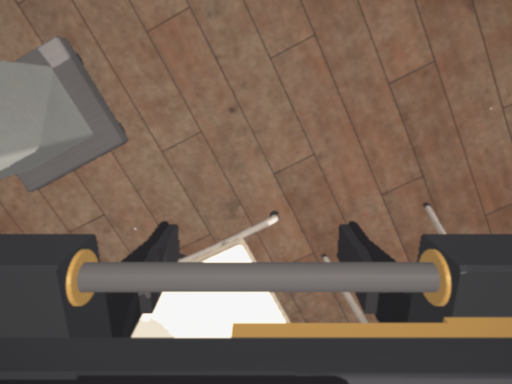

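The side view shows the pot with its cover at about (222,160), the stand's tray at (235,247) and the peg at (283,222). In the top view the pot's cover knob is at (151,201), the lever end at (205,220), the tray at (292,235), the peg at (311,181), the seal at (238,246) and the brush rest at (241,160). Next I'll enlarge both views.

```bash
cat > h.py <<'E'
import numpy as np, cv2
from scipy.spatial.transform import Rotation as R
from bench import telemetry, viewer
def ray(d,u,v):
    K=np.array(d["K"]); p=np.linalg.inv(K)@[u,v,1.]
    r=R.from_rotvec(d["attitude"]).as_matrix()@np.array([p[0],-p[1],-p[2]])
    return np.array(d["xyz"]),r   # depth scaling: xyz+z*r
def onplane(d,u,v,z):
    o,r=ray(d,u,v); return o+r*(z-o[2])/r[2]
def proj(d,P):
    q=R.from_rotvec(d["attitude"]).as_matrix().T@(np.array(P)-d["xyz"])
    p=np.array(d["K"])@[q[0],-q[1],-q[2]]; return p[:2]/p[2]
def tri(*a):
    A=np.zeros((3,3));b=np.zeros(3)
    for d,u,v in a:
        o,r=ray(d,u,v); r=r/np.linalg.norm(r); M=np.eye(3)-np.outer(r,r); A+=M;b+=M@o
    X=np.linalg.solve(A,b)
    g=[np.linalg.norm((np.eye(3)-np.outer(r,r)/(r@r))@(X-o)) for o,r in [ray(*t) for t in a]]
    return X,max(g)
def dep(d,u,v):
    z=d["z_map"][int(round(v)),int(round(u))]; o,r=ray(d,u,v); return o+z*r
def cloud(d):
    v,u=np.mgrid[:384,:512]; K=np.array(d["K"]);z=d["z_map"]
    c=np.stack([(u-K[0,2])/K[0,0]*z,-(v-K[1,2])/K[1,1]*z,-z],-1)
    return c@R.from_rotvec(d["attitude"]).as_matrix().T+np.array(d["xyz"])
def save(name,d,box=None,s=1,marks=()):
    im=d["pixels"][:,:,::-1].copy(); x0,y0=0,0
    if box: x0,y0,x1,y1=box; im=im[y0:y1,x0:x1]
    im=cv2.resize(im,None,fx=s,fy=s,interpolation=cv2.INTER_CUBIC)
    for u,v in marks: cv2.drawMarker(im,(int((u-x0+.5)*s),int((v-y0+.5)*s)),(0,0,255),0,14,1)
    cv2.imwrite("pics/"+name,im)
def grab(n):
    d=viewer.get_image(n); return d
E
python3 - <<'E'
from h import *
s=grab("side");t=grab("top")
np.save("s0.npy",s,allow_pickle=True);np.save("t0.npy",t,allow_pickle=True)
save("sc.png",s,(180,110,320,280),4); a=cv2.imread("pics/sc.png"); print(a.shape)
save("sc.png",s,(180,115,320,280),3.6)
save("tc.png",t,(110,140,350,280),3.3)
for n,d,pts in [("side",s,[(221,135),(237,247),(283,220)]),("top",t,[(151,200),(204,220),(292,235),(311,181)])]:
    for p in pts: print(n,p,dep(d,*p).round(3))
E
```

```text
(680, 560, 3)
side (221, 135) [0.507 0.29  0.133]
side (237, 247) [0.467 0.047 0.011]
side (283, 220) [0.559 0.019 0.088]
top (151, 200) [0.505 0.297 0.138]
top (204, 220) [0.479 0.211 0.088]
top (292, 235) [0.462 0.047 0.01 ]
top (311, 181) [0.555 0.021 0.087]
```

View pics/sc.png

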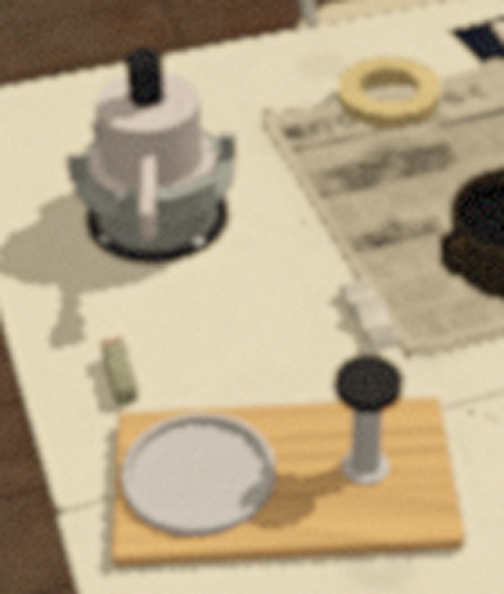

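View pics/tc.png

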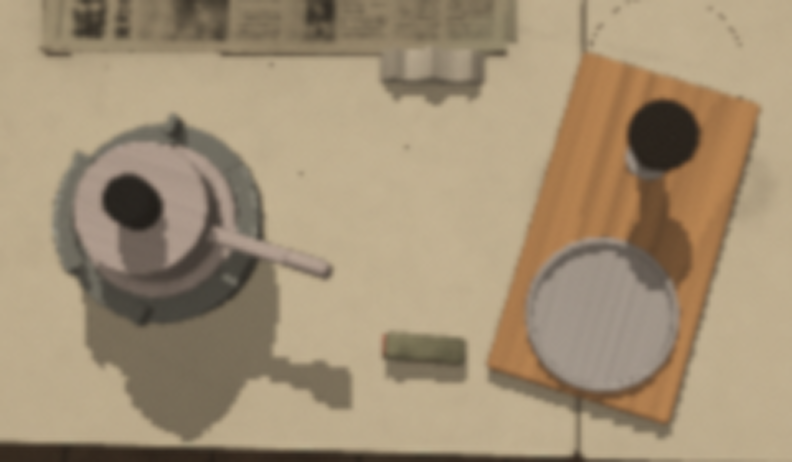

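The crops show the lever towards the stand (-y, slightly towards -x), the brush rest behind and the seal in front. I'll measure the points with masks and two-view rays.

```bash
python3 - <<'E'
from h import *
s=np.load("s0.npy",allow_pickle=True).item();t=np.load("t0.npy",allow_pickle=True).item()
def blob(d,box,f):
    x0,y0,x1,y1=box; m=np.zeros((384,512),np.uint8); p=d["pixels"].astype(int)
    m[y0:y1,x0:x1]=f(p)[y0:y1,x0:x1]
    n,l,st,c=cv2.connectedComponentsWithStats(m); i=1+np.argmax(st[1:,4])
    mm=(l==i).astype(np.uint8); cs,_=cv2.findContours(mm,0,1)
    return mm,c[i],st[i],cv2.fitEllipse(max(cs,key=len))
dark=lambda p:(p.max(-1)<75)
for nm,bs,bt in [("knob",(210,120,235,150),(138,188,166,214)),("peg",(270,210,295,234),(296,165,326,196))]:
    ms,cs_,ss,es=blob(s,bs,dark); mt,ct,st,et=blob(t,bt,dark)
    print(nm,"side",cs_.round(1),ss,es,"top",ct.round(1),st,et)
    print(" tri ellipse",tri((s,*es[0]),(t,*et[0])),"centroid",tri((s,*cs_),(t,*ct)))
    ct_=cloud(t)[mt>0]; zz=ct_[:,2]; zt=np.percentile(zz,90); k=abs(zz-zt)<.006; print(" depth top",ct_[k].mean(0).round(4),np.ptp(ct_[k],axis=0).round(3),k.sum())
# tray
gray=lambda p:(abs(p[...,0]-p[...,2])<30)&(p.max(-1)>60)
for n,d,b in [("side",s,(205,225,262,270)),("top",t,(265,208,322,265))]:
    m,c,st,e=blob(d,b,gray); print("tray",n,st,e, onplane(d,*e[0],.016).round(4))
# lever plate: cloud above
C=cloud(t)
m=(C[...,2]>.06)&(C[...,1]<.245)&(C[...,1]>.15)&(C[...,0]<.55)
print("lever pts",m.sum(),C[m].min(0),C[m].max(0)); v,u=np.nonzero(m)
r=cv2.minAreaRect(np.c_[C[m][:,:2]*1000].astype(np.float32)); print(r)
for x,y in [(383//1,0)]: pass
np.set_printoptions(suppress=True)
print(C[m][C[m][:,1].argsort()][:40].round(3))
E
```

```text
knob side [219.6 135.4] [215 128  10  16 125] ((219.52365112304688, 135.2303466796875), (8.300392150878906, 17.79060173034668), 174.55752563476562) top [149.8 201.2] [142 193  17  17 214] ((149.81109619140625, 201.20135498046875), (14.049944877624512, 17.60081672668457), 131.16343688964844)
 tri ellipse (array([0.50518119, 0.30106299, 0.12592282]), np.float64(0.00022187186167995474)) centroid (array([0.50526787, 0.30120199, 0.12534848]), np.float64(0.00023605664471478742))
 depth top [0.5053 0.3006 0.1373] [0.024 0.024 0.007] 167
peg side [281.7 221.5] [274 215  17  15 194] ((281.7137145996094, 221.4901885986328), (13.827261924743652, 16.019115447998047), 91.84497833251953) top [310.4 180.8] [301 171  21  21 344] ((310.41607666015625, 180.8208465576172), (19.5036678314209, 20.67487907409668), 24.636180877685547)
 tri ellipse (array([0.5563776 , 0.02108174, 0.08260765]), np.float64(0.00032413705648301694)) centroid (array([0.55638589, 0.0211066 , 0.08268384]), np.float64(0.0003294776369198551))
 depth top [0.5558 0.0215 0.0872] [0.036 0.036 0.008] 331
tray side [ 215  231   41   32 10
[... 615 characters left out ...]
0.089]
 [0.481 0.202 0.089]
 [0.474 0.202 0.083]
 [0.474 0.203 0.069]
 [0.479 0.203 0.091]
 [0.481 0.203 0.092]
 [0.474 0.203 0.088]
 [0.476 0.204 0.087]
 [0.478 0.204 0.087]
 [0.477 0.205 0.091]
 [0.479 0.205 0.09 ]
 [0.476 0.205 0.088]
 [0.474 0.205 0.087]
 [0.474 0.205 0.068]
 [0.481 0.205 0.089]
 [0.483 0.206 0.085]
 [0.479 0.207 0.092]
 [0.475 0.207 0.09 ]
 [0.481 0.207 0.09 ]
 [0.477 0.207 0.088]
 [0.483 0.207 0.089]
 [0.474 0.208 0.083]
 [0.482 0.209 0.091]
 [0.477 0.209 0.088]
 [0.476 0.209 0.087]
 [0.481 0.209 0.089]
 [0.479 0.209 0.088]
 [0.475 0.21  0.075]
 [0.482 0.211 0.091]
 [0.475 0.211 0.088]
 [0.481 0.211 0.09 ]
 [0.479 0.211 0.088]
 [0.477 0.211 0.086]
 [0.485 0.211 0.086]]
```

```bash
cat > go.py <<'E'
import sys
from h import *
st=telemetry.get_state(); M=R.from_rotvec(st["tool_rot"]).as_matrix()
print("t",round(st["time"],2),"tcp",st["position"].round(4),"grip",round(st["grip_width"],3),"F",st["ft_force"].round(1),"T",st["torque"].round(2))
print("axes x",M[:,0].round(3),"y",M[:,1].round(3),"z",M[:,2].round(3),"jaw deg",round(np.degrees(np.arctan2(M[1,2],M[0,2])),1),"q",st["joint_positions"].round(2))
if len(sys.argv)>3:
    d=np.array([float(a) for a in sys.argv[1:4]])-st["position"]; print("delta",d.round(4),"units",(M.T@d/.04).round(3))
E
python3 go.py 0.505 0.301 0.2
```

```text
t 0.25 tcp [0.2918 0.5805 0.222 ] grip 1.003 F [0.2 0.4 0.5] T [-0.02  0.01 -0.  ]
axes x [-0.    -0.001 -1.   ] y [-0.893  0.449 -0.   ] z [ 0.449  0.893 -0.001] jaw deg 63.3 q [-1.09  0.32 -0.07  1.45  0.02  1.37 -0.06]
delta [ 0.2132 -0.2795 -0.022 ] units [ 0.555 -7.9   -3.85 ]
```

```bash
python3 -m creep '[{"fingers":1,"x":0.2,"y":-2,"z":-1,"twist":1},{"fingers":1,"x":0.3,"y":-4,"z":-2,"twist":4},{"fingers":0.8,"x":0.4,"y":-6,"z":-3,"twist":6},{"fingers":0.7,"x":0.5,"y":-7.9,"z":-3.85,"twist":9},{"fingers":0.6,"x":0.5,"y":-7.9,"z":-3.85,"twist":9},{"fingers":0.6,"x":0.5,"y":-7.9,"z":-3.85,"twist":9},{"fingers":0.6,"x":0.5,"y":-7.9,"z":-3.85,"twist":9},{"fingers":0.6,"x":0.5,"y":-7.9,"z":-3.85,"twist":9},{"fingers":0.6,"x":0.5,"y":-7.9,"z":-3.85,"twist":9},{"fingers":0.6,"x":0.5,"y":-7.9,"z":-3.85,"twist":9},{"fingers":0.6,"x":0.5,"y":-7.9,"z":-3.85,"twist":9},{"fingers":0.6,"x":0.5,"y":-7.9,"z":-3.85,"twist":9},{"fingers":0.6,"x":0.5,"y":-7.9,"z":-3.85,"twist":9},{"fingers":0.6,"x":0.5,"y":-7.9,"z":-3.85,"twist":9}]' 40; python3 go.py 0.505 0.301 0.106; python3 - <<'E'
from h import *
w=grab("wrist"); np.save("w1.npy",w,allow_pickle=True)
k=[.505,.301,.138]; print(proj(w,k),w["xyz"])
save("w1.png",w,None,1.5,[proj(w,k)])
E
```

```text
time: 1.42
position: [0.5041, 0.303, 0.2026]
tool_rot: [-0.253, 1.556, 0.254]
ft_force: [1.1, -0.3, -0.3]
grip_width: 0.601
t 1.42 tcp [0.5041 0.303  0.2026] grip 0.601 F [ 1.1 -0.3 -0.3] T [-0.07  0.   -0.05]
axes x [-0.  0. -1.] y [-0.317  0.948  0.001] z [ 0.948  0.317 -0.   ] jaw deg 18.5 q [-0.77  0.2   0.21  1.65 -0.04  1.3  -0.23]
delta [ 0.0009 -0.002  -0.0966] units [ 2.415 -0.056  0.007]
[258.23114737 205.3916284 ] [0.47945769 0.3770272  0.36433258]
```

View pics/w1.png

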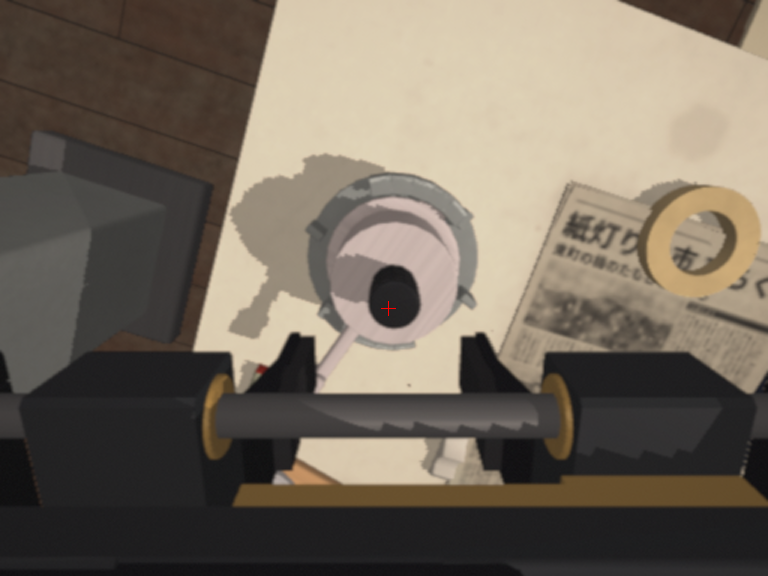

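The wrist view shows the knob's top at about (263,201), against a prediction of (258,205). That is about 3 mm of disagreement, so I'll take a mean, descend and grip.

```bash
python3 -m creep '[{"fingers":0.6,"x":0.8,"y":-0.04,"z":0.04,"twist":0},{"fingers":0.6,"x":1.6,"y":-0.04,"z":0.04,"twist":0},{"fingers":0.6,"x":2.1,"y":-0.04,"z":0.04,"twist":0},{"fingers":0.6,"x":2.38,"y":-0.04,"z":0.04,"twist":0},{"fingers":0.6,"x":2.38,"y":-0.04,"z":0.04,"twist":0},{"fingers":0.6,"x":2.38,"y":-0.04,"z":0.04,"twist":0}]' 40; python3 go.py .506 .302 .106
```

```text
time: 1.97
position: [0.5072, 0.301, 0.1077]
tool_rot: [-0.251, 1.556, 0.252]
ft_force: [0.3, 0.7, -0.1]
grip_width: 0.597
t 1.97 tcp [0.5072 0.301  0.1077] grip 0.597 F [ 0.3  0.7 -0.1] T [ 0.01 -0.03 -0.02]
axes x [ 0.  0. -1.] y [-0.315  0.949  0.   ] z [0.949 0.315 0.001] jaw deg 18.4 q [-0.76  0.28  0.21  1.75 -0.06  1.12 -0.21]
delta [-0.0012  0.001  -0.0017] units [ 0.043  0.033 -0.02 ]
```

Closing on the knob.

```bash
python3 -m creep '[{"fingers":0.3,"x":0.02,"y":0.03,"z":-0.02,"twist":0},{"fingers":0.25,"x":0.02,"y":0.03,"z":-0.02,"twist":0},{"fingers":0.15,"x":0.02,"y":0.03,"z":-0.02,"twist":0},{"fingers":0.15,"x":0.02,"y":0.03,"z":-0.02,"twist":0},{"fingers":0.15,"x":0.02,"y":0.03,"z":-0.02,"twist":0},{"fingers":0.15,"x":0.02,"y":0.03,"z":-0.02,"twist":0}]' 40; python3 go.py .506 .302 .106
```

```text
time: 2.47
position: [0.5068, 0.3014, 0.1071]
tool_rot: [-0.25, 1.554, 0.251]
ft_force: [2.0, -0.1, 1.3]
grip_width: 0.285
t 2.47 tcp [0.5068 0.3014 0.1071] grip 0.285 F [ 2.  -0.1  1.3] T [ 0.05 -0.35  0.02]
axes x [ 0.002  0.001 -1.   ] y [-0.314  0.949  0.   ] z [0.949 0.314 0.002] jaw deg 18.3 q [-0.76  0.27  0.21  1.76 -0.06  1.12 -0.21]
delta [-0.0008  0.0006 -0.0011] units [ 0.027  0.02  -0.014]
```

Gripped at about 25 mm. I'll twist anticlockwise in stages.

```bash
python3 -m creep '[{"fingers":0.15,"x":0,"y":0,"z":0,"twist":-0.5},{"fingers":0.15,"x":0,"y":0,"z":0,"twist":-1.5},{"fingers":0.15,"x":0,"y":0,"z":0,"twist":-2.5},{"fingers":0.15,"x":0,"y":0,"z":0,"twist":-3.5},{"fingers":0.15,"x":0,"y":0,"z":0,"twist":-4.5},{"fingers":0.15,"x":0,"y":0,"z":0,"twist":-5.5},{"fingers":0.15,"x":0,"y":0,"z":0,"twist":-6}]'; python3 go.py; python3 - <<'E'
from h import *
t=grab("top"); save("t2.png",t,(110,140,250,270),4)
E
```

```text
time: 3.05
position: [0.506, 0.302, 0.1071]
tool_rot: [-0.66, 1.467, 0.663]
ft_force: [0.4, 1.4, 1.1]
grip_width: 0.286
t 3.05 tcp [0.506  0.302  0.1071] grip 0.286 F [0.4 1.4 1.1] T [ 0.31 -0.01 -0.21]
axes x [ 0.     0.002 -1.   ] y [-0.749  0.662  0.001] z [0.662 0.749 0.001] jaw deg 48.5 q [-0.7   0.27  0.14  1.75 -0.04  1.12  0.3 ]
```

View pics/t2.png

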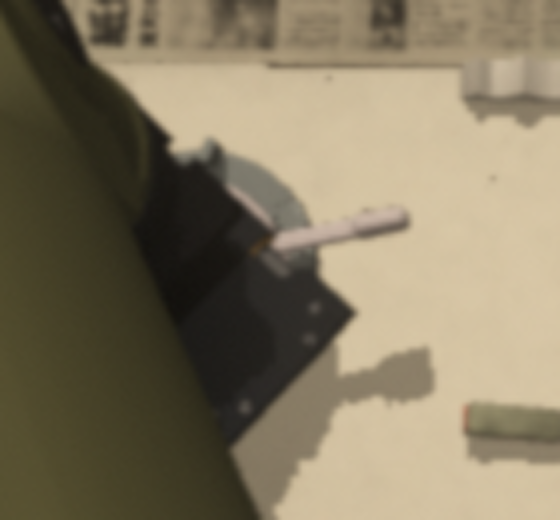

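The lever now points right and slightly up, with its end at crop (400,215), so it turned with the gripper. I'll continue.

```bash
python3 -m creep '[{"fingers":0.15,"x":0,"y":0,"z":0,"twist":-1},{"fingers":0.15,"x":0,"y":0,"z":0,"twist":-2},{"fingers":0.15,"x":0,"y":0,"z":0,"twist":-3},{"fingers":0.15,"x":0,"y":0,"z":0,"twist":-4},{"fingers":0.15,"x":0,"y":0,"z":0,"twist":-5},{"fingers":0.15,"x":0,"y":0,"z":0,"twist":-6},{"fingers":0.15,"x":0,"y":0,"z":0,"twist":-7},{"fingers":0.15,"x":0,"y":0,"z":0,"twist":-8},{"fingers":0.15,"x":0,"y":0,"z":0,"twist":-9},{"fingers":0.15,"x":0,"y":0,"z":0,"twist":-10},{"fingers":0.15,"x":0,"y":0,"z":0,"twist":-11},{"fingers":0.15,"x":0,"y":0,"z":0,"twist":-12},{"fingers":0.15,"x":0,"y":0,"z":0,"twist":-12}]'; python3 go.py; python3 - <<'E'
from h import *
t=grab("top"); save("t3.png",t,(110,120,250,250),4);t=grab("side"); save("s3.png",t,(180,80,290,210),4)
E
```

```text
time: 4.18
position: [0.5064, 0.3036, 0.1073]
tool_rot: [-1.44, 1.035, 1.442]
ft_force: [1.6, 4.9, -0.0]
grip_width: 0.288
t 4.18 tcp [0.5064 0.3036 0.1073] grip 0.288 F [ 1.6  4.9 -0. ] T [ 1.31 -0.33 -0.3 ]
axes x [ 0.002  0.004 -1.   ] y [-0.949 -0.316 -0.003] z [-0.316  0.949  0.004] jaw deg 108.4 q [-0.59  0.27  0.01  1.75 -0.01  1.12  1.31]
```

View pics/t3.png

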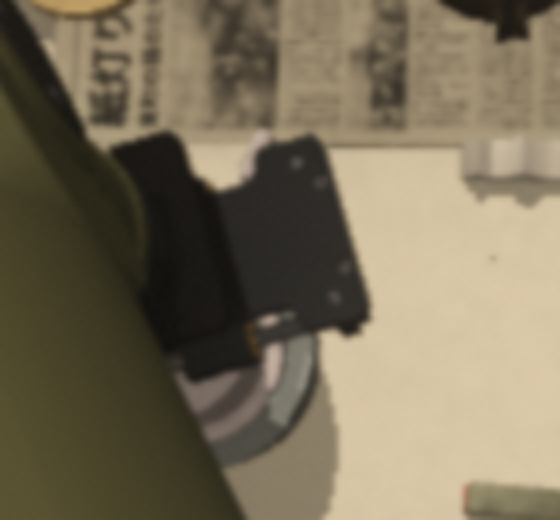

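View pics/s3.png

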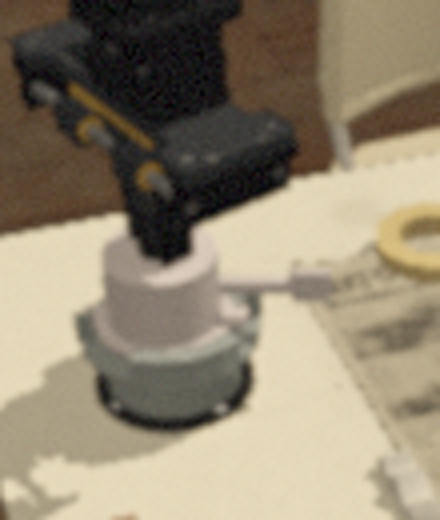

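The lever's end is now at about top (175,154), pointing along world +x. I'll make small further steps to the stop, easing +y by about 1.5 mm to relax the side force.

```bash
python3 -m creep '[{"fingers":0.15,"x":0,"y":0,"z":0.04,"twist":-0.5},{"fingers":0.15,"x":0,"y":0,"z":0.04,"twist":-1},{"fingers":0.15,"x":0,"y":0,"z":0.04,"twist":-1}]'; python3 go.py;  python3 -m creep '[{"fingers":0.15,"x":0,"y":0,"z":0,"twist":-0.5},{"fingers":0.15,"x":0,"y":0,"z":0,"twist":-1},{"fingers":0.15,"x":0,"y":0,"z":0,"twist":-1}]'; python3 go.py
```

```text
time: 4.53
position: [0.5064, 0.3037, 0.1072]
tool_rot: [-1.5, 0.986, 1.5]
ft_force: [2.9, 3.2, 1.2]
grip_width: 0.291
t 4.53 tcp [0.5064 0.3037 0.1072] grip 0.291 F [2.9 3.2 1.2] T [ 1.08 -0.38 -0.62]
axes x [ 0.002  0.003 -1.   ] y [-0.919 -0.394 -0.003] z [-0.394  0.919  0.002] jaw deg 113.2 q [-0.58  0.28 -0.    1.75 -0.    1.12  1.39]
time: 4.78
position: [0.507, 0.3043, 0.1074]
tool_rot: [-1.562, 0.929, 1.56]
ft_force: [3.3, 3.8, 0.2]
grip_width: 0.289
t 4.78 tcp [0.507  0.3043 0.1074] grip 0.289 F [3.3 3.8 0.2] T [ 1.35 -0.65 -0.46]
axes x [ 0.003  0.004 -1.   ] y [-0.881 -0.473 -0.005] z [-0.473  0.881  0.002] jaw deg 118.2 q [-0.57  0.28 -0.01  1.75  0.    1.12  1.48]
```

```bash
python3 - <<'E'
from h import *
t=grab("top"); s=grab("side"); np.save("t4.npy",t,allow_pickle=True);np.save("s4.npy",s,allow_pickle=True)
save("t4.png",t,(140,130,220,190),7);save("s4.png",s,(200,110,280,190),7)
C=cloud(s); m=(C[...,2]>.06)&(C[...,2]<.1)&(C[...,0]>.575)&(C[...,0]<.63)&(C[...,1]>.2)&(C[...,1]<.36)
p=C[m];print(m.sum(),p.min(0),p.max(0));v,u=np.nonzero(m);print(u.min(),u.max(),v.min(),v.max())
for a in np.arange(.576,.615,.004):
    q=p[abs(p[:,0]-a)<.003]; print(round(a,3),q.mean(0).round(4),len(q))
E
```

```text
95 [0.57506146 0.26384913 0.06991015] [0.60232507 0.27856542 0.09225643]
251 262 146 154
0.576 [0.5769 0.2737 0.0808] 8
0.58 [0.5807 0.2726 0.0817] 18
0.584 [0.5843 0.2711 0.0821] 25
0.588 [0.5879 0.2695 0.083 ] 21
0.592 [0.5919 0.2687 0.083 ] 22
0.596 [0.596  0.2669 0.0818] 23
0.6 [0.5998 0.2667 0.0821] 18
0.604 [0.6016 0.2674 0.083 ] 5
0.608 [nan nan nan] 0
0.612 [nan nan nan] 0<stdin>:7: RuntimeWarning: Mean of empty slice.
  ret = um.true_divide(
```

View pics/t4.png

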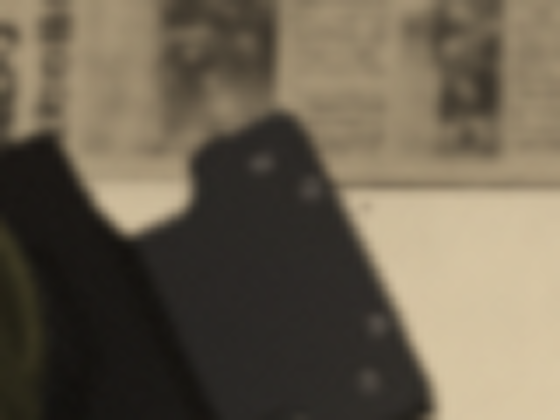

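View pics/s4.png

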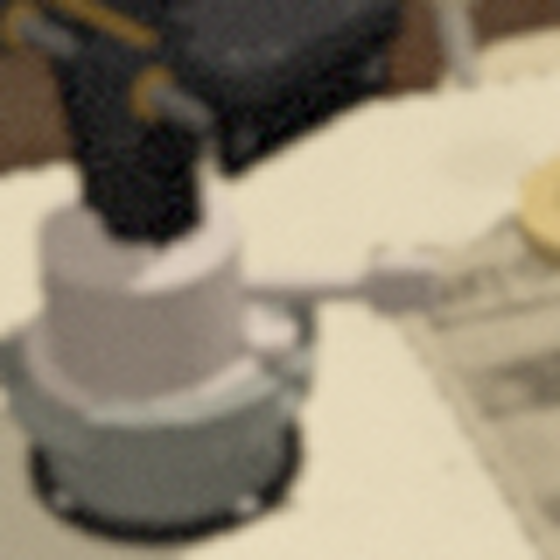

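```bash
python3 - <<'E'
from h import *
t=np.load("t0.npy",allow_pickle=True).item()
# uprights seen in top view crop/3.3 + offset, planes at .063-.066
for c in [(175,128),(145,314),(80,160),(72,272),(232,280),(88,280)]:
    u,v=c[0]/3.3+110,c[1]/3.3+140; p=onplane(t,u,v,.064); d=p[:2]-[.506,.302]; print(c,p.round(3),np.hypot(*d).round(3),np.degrees(np.arctan2(d[1],d[0])).round(1))
save("t0z.png",t,(122,170,200,245),8)
E
```

```text
(175, 128) [0.556 0.293 0.064] 0.051 -10.3
(145, 314) [0.451 0.304 0.064] 0.055 178.4
(80, 160) [0.537 0.345 0.064] 0.053 54.7
(72, 272) [0.473 0.346 0.064] 0.054 126.8
(232, 280) [0.471 0.256 0.064] 0.057 -127.2
(88, 280) [0.469 0.336 0.064] 0.05 136.9
```

View pics/t0z.png

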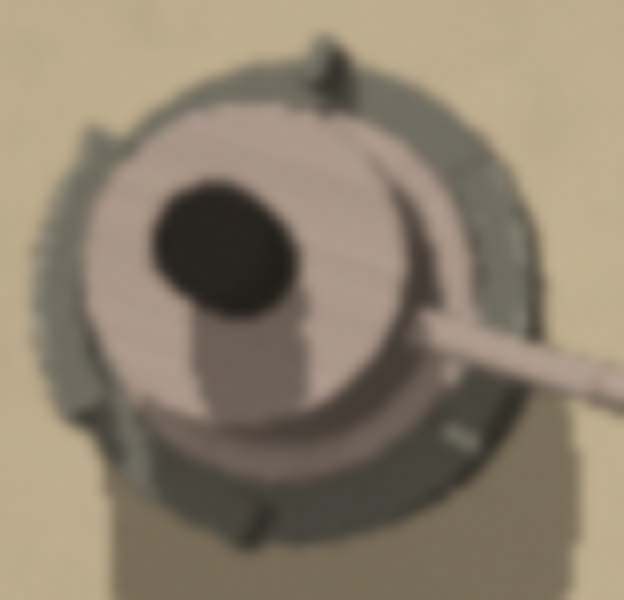

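By depth the lever is at about -18°, against about -105.5° at the start. It turned about 87° while the gripper turned 100°, so it reached the stop and the grip slipped. I'll unload the twist a little and lift straight up.

```bash
python3 -m creep '[{"fingers":0.15,"x":0,"y":0,"z":0,"twist":0.6},{"fingers":0.15,"x":0,"y":0,"z":0,"twist":0.6},{"fingers":0.15,"x":-0.2,"y":0,"z":0,"twist":0.6},{"fingers":0.15,"x":-0.4,"y":0,"z":0,"twist":0.6}]'; python3 go.py
```

```text
time: 5.22
position: [0.5047, 0.3023, 0.1217]
tool_rot: [-1.527, 0.969, 1.528]
ft_force: [1.8, 3.2, -4.3]
grip_width: 0.287
t 5.22 tcp [0.5047 0.3023 0.1217] grip 0.287 F [ 1.8  3.2 -4.3] T [ 0.79 -0.71 -0.2 ]
axes x [-0.002 -0.001 -1.   ] y [-0.904 -0.428  0.002] z [-0.428  0.904 -0.   ] jaw deg 115.3 q [-0.58  0.26 -0.01  1.73  0.    1.15  1.43]
```

Coming up freely: the load is about 4 N and the sideways forces are small.

```bash
python3 -m creep '[{"fingers":0.15,"x":-0.3,"y":0,"z":0,"twist":0},{"fingers":0.15,"x":-0.7,"y":0,"z":0,"twist":0},{"fingers":0.15,"x":-1.1,"y":0,"z":0,"twist":0},{"fingers":0.15,"x":-1.5,"y":0,"z":0,"twist":0},{"fingers":0.15,"x":-1.8,"y":0,"z":0,"twist":0},{"fingers":0.15,"x":-1.8,"y":0,"z":0,"twist":0},{"fingers":0.15,"x":-1.8,"y":0,"z":0,"twist":0}]'; python3 go.py 0.556 0.0213 .19; python3 - <<'E'
from h import *
t=grab("top"); s=grab("side"); save("t5.png",t,(90,90,350,280),3);save("s5.png",s,(170,60,320,280),2.7)
np.save("t5.npy",t,allow_pickle=True);np.save("s5.npy",s,allow_pickle=True)
E
```

```text
time: 5.8
position: [0.5055, 0.3023, 0.1953]
tool_rot: [-1.527, 0.967, 1.526]
ft_force: [-0.2, 0.1, -2.5]
grip_width: 0.29
t 5.8 tcp [0.5055 0.3023 0.1953] grip 0.29 F [-0.2  0.1 -2.5] T [ 0.06  0.05 -0.01]
axes x [ 0. -0. -1.] y [-0.904 -0.427 -0.   ] z [-0.427  0.904 -0.   ] jaw deg 115.3 q [-0.58  0.21 -0.01  1.65  0.    1.29  1.43]
delta [ 0.0505 -0.281  -0.0053] units [ 0.133  1.861 -6.89 ]
```

View pics/t5.png

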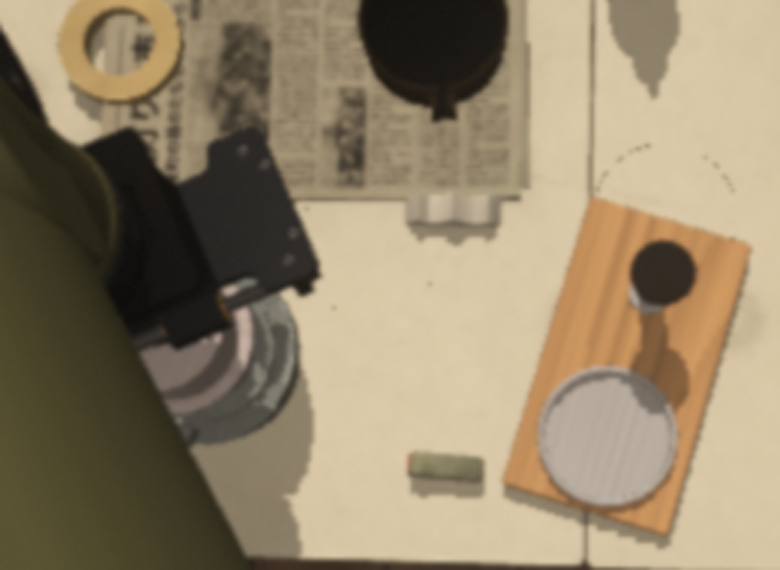

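View pics/s5.png

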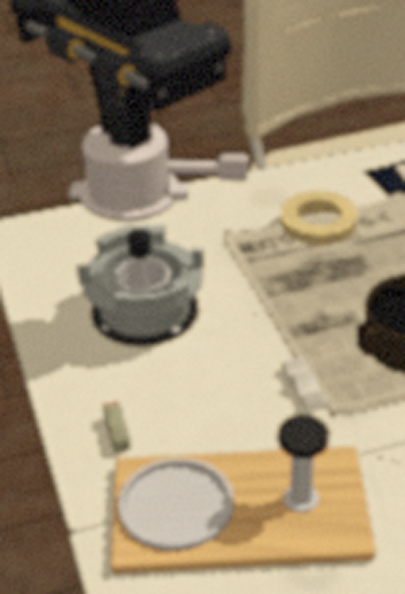

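The cover is up and upright, and the strainer is visible in the pot (side crop knob about (139,243)). Moving to the peg.

```bash
python3 -m creep '[{"fingers":0.15,"x":0,"y":0.15,"z":-0.5,"twist":0},{"fingers":0.15,"x":0,"y":0.4,"z":-1.4,"twist":0},{"fingers":0.15,"x":0,"y":0.6,"z":-2.3,"twist":0},{"fingers":0.15,"x":0,"y":0.85,"z":-3.2,"twist":0},{"fingers":0.15,"x":0,"y":1.1,"z":-4.1,"twist":0},{"fingers":0.15,"x":0,"y":1.35,"z":-5,"twist":0},{"fingers":0.15,"x":0,"y":1.6,"z":-5.9,"twist":0},{"fingers":0.15,"x":0,"y":1.75,"z":-6.5,"twist":0},{"fingers":0.15,"x":0,"y":1.83,"z":-6.88,"twist":0},{"fingers":0.15,"x":0,"y":1.83,"z":-6.88,"twist":0},{"fingers":0.15,"x":0,"y":1.83,"z":-6.88,"twist":0},{"fingers":0.15,"x":0,"y":1.83,"z":-6.88,"twist":0}]'; python3 go.py 0.557 0.022 .12; python3 - <<'E'
from h import *
t=grab("top"); s=grab("side"); save("t6.png",t,(200,90,400,280),3);save("s6.png",s,(190,110,350,290),3)
w=grab("wrist"); save("w6.png",w,None,1.4,[proj(w,[.557,.022,.088])]); np.save("w6.npy",w,allow_pickle=True)
E
```

```text
time: 6.9
position: [0.5563, 0.0241, 0.1937]
tool_rot: [-1.526, 0.966, 1.53]
ft_force: [-0.7, 1.4, -3.1]
grip_width: 0.292
t 6.9 tcp [0.5563 0.0241 0.1937] grip 0.292 F [-0.7  1.4 -3.1] T [0.07 0.02 0.06]
axes x [-0.002  0.001 -1.   ] y [-0.903 -0.429  0.001] z [-0.429  0.903  0.002] jaw deg 115.4 q [-0.27  0.14  0.2   1.73 -0.03  1.27  1.95]
delta [ 0.0007 -0.0021 -0.0737] units [ 1.842  0.004 -0.058]
```

View pics/t6.png

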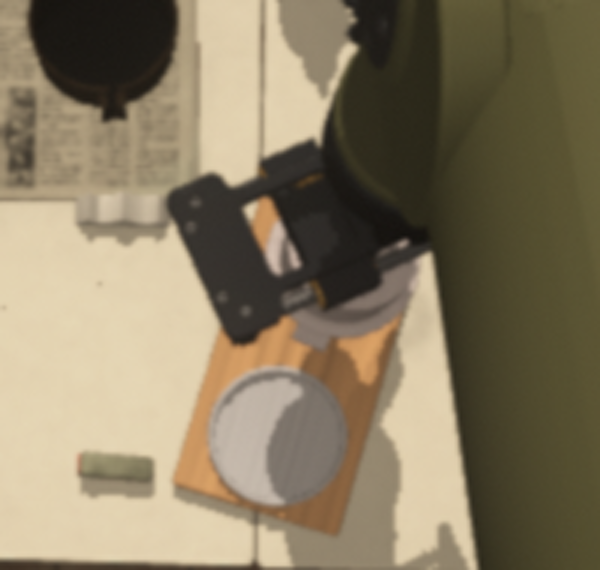

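View pics/s6.png

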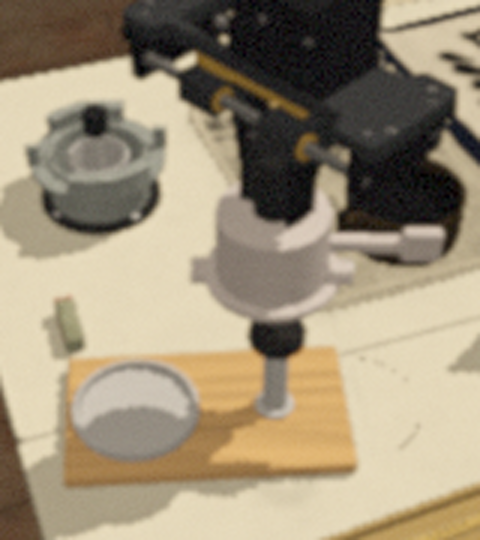

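View pics/w6.png

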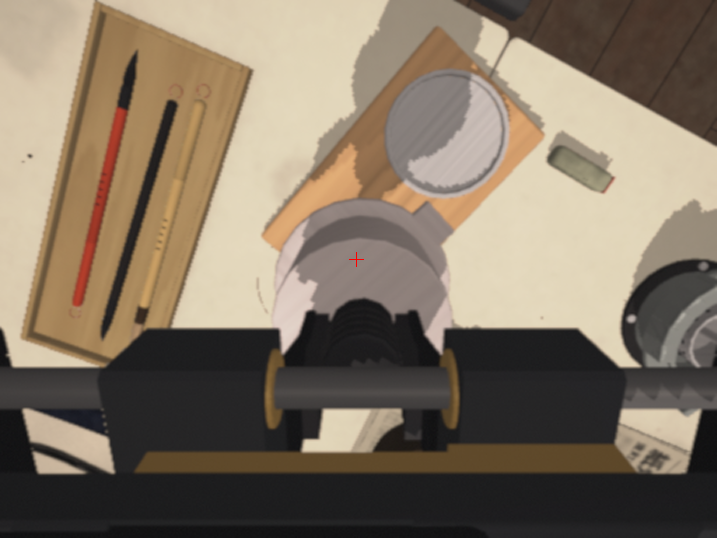

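The cover hangs above the peg, aligned with it in the side view (bell x≈275, peg x≈276 in the crop). Lowering.

```bash
python3 -m creep '[{"fingers":0.15,"x":0.3,"y":0,"z":-0.05,"twist":0},{"fingers":0.15,"x":0.8,"y":0,"z":-0.05,"twist":0},{"fingers":0.15,"x":1.3,"y":0,"z":-0.05,"twist":0},{"fingers":0.15,"x":1.7,"y":0,"z":-0.05,"twist":0},{"fingers":0.15,"x":2.0,"y":0,"z":-0.05,"twist":0},{"fingers":0.15,"x":2.2,"y":0,"z":-0.05,"twist":0},{"fingers":0.15,"x":2.25,"y":0,"z":-0.05,"twist":0},{"fingers":0.15,"x":2.25,"y":0,"z":-0.05,"twist":0}]'; python3 go.py 0.557 0.022 .097; python3 -m creep '[{"fingers":0.15,"x":0.04,"y":0,"z":0,"twist":0},{"fingers":0.15,"x":0.08,"y":0,"z":0,"twist":0},{"fingers":0.15,"x":0.12,"y":0,"z":0,"twist":0},{"fingers":0.15,"x":0.12,"y":0,"z":0,"twist":0}]'; python3 go.py 0.557 0.022 .097
```

```text
time: 7.72
position: [0.5577, 0.0209, 0.1041]
tool_rot: [-1.527, 0.967, 1.527]
ft_force: [0.3, 0.7, -2.8]
grip_width: 0.292
t 7.72 tcp [0.5577 0.0209 0.1041] grip 0.292 F [ 0.3  0.7 -2.8] T [0.05 0.01 0.02]
axes x [-0.001 -0.    -1.   ] y [-0.904 -0.428  0.001] z [-0.428  0.904  0.   ] jaw deg 115.3 q [-0.26  0.22  0.2   1.83 -0.05  1.1   1.97]
delta [-0.0007  0.0011 -0.0071] units [0.179 0.004 0.033]
time: 8.05
position: [0.558, 0.0208, 0.1]
tool_rot: [-1.527, 0.966, 1.526]
ft_force: [-0.1, -0.5, -2.6]
grip_width: 0.289
t 8.05 tcp [0.558  0.0208 0.1   ] grip 0.289 F [-0.1 -0.5 -2.6] T [0.12 0.03 0.02]
axes x [ 0.001  0.    -1.   ] y [-0.904 -0.428 -0.001] z [-0.428  0.904 -0.   ] jaw deg 115.3 q [-0.26  0.22  0.2   1.84 -0.05  1.09  1.97]
delta [-0.001   0.0012 -0.003 ] units [0.075 0.01  0.039]
```

```bash
python3 -m creep '[{"fingers":0.15,"x":0.03,"y":0,"z":0.02,"twist":0},{"fingers":0.15,"x":0.07,"y":0,"z":0.02,"twist":0},{"fingers":0.15,"x":0.09,"y":0,"z":0.02,"twist":0},{"fingers":0.15,"x":0.09,"y":0,"z":0.02,"twist":0}]'; python3 go.py 0.557 0.022 .097
```

```text
time: 8.38
position: [0.5578, 0.0217, 0.0967]
tool_rot: [-1.527, 0.966, 1.526]
ft_force: [-0.7, 0.4, 1.3]
grip_width: 0.288
t 8.38 tcp [0.5578 0.0217 0.0967] grip 0.288 F [-0.7  0.4  1.3] T [ 0.15  0.25 -0.07]
axes x [ 0.001  0.    -1.   ] y [-0.904 -0.428 -0.001] z [-0.428  0.904  0.   ] jaw deg 115.3 q [-0.26  0.22  0.2   1.84 -0.05  1.08  1.97]
delta [-0.0008  0.0003  0.0003] units [-0.007  0.014  0.015]
```

Seated: the load changed sign. Releasing and rising.

```bash
python3 -m creep '[{"fingers":0.4,"x":0,"y":0,"z":0,"twist":0},{"fingers":0.6,"x":0,"y":0,"z":0,"twist":0},{"fingers":0.6,"x":0,"y":0,"z":0,"twist":0},{"fingers":0.6,"x":0,"y":0,"z":0,"twist":0},{"fingers":0.6,"x":-0.5,"y":0,"z":0,"twist":0},{"fingers":0.6,"x":-1.2,"y":0,"z":0,"twist":0},{"fingers":0.6,"x":-2,"y":0,"z":0,"twist":0},{"fingers":0.6,"x":-2.5,"y":0,"z":0,"twist":0},{"fingers":0.6,"x":-2.5,"y":0,"z":0,"twist":0}]'; python3 go.py 0.506 0.302 .19; python3 - <<'E'
from h import *
s=grab("side"); t=grab("top"); np.save("s7.npy",s,allow_pickle=True);np.save("t7.npy",t,allow_pickle=True); save("s7.png",s,(190,110,350,290),3);save("t7.png",t,(110,90,350,280),3)
E
```

```text
time: 9.13
position: [0.5606, 0.0215, 0.2016]
tool_rot: [-1.531, 0.961, 1.519]
ft_force: [0.6, 0.6, 0.3]
grip_width: 0.603
t 9.13 tcp [0.5606 0.0215 0.2016] grip 0.603 F [0.6 0.6 0.3] T [ 0.06 -0.02 -0.  ]
axes x [ 0.009  0.001 -1.   ] y [-0.904 -0.427 -0.009] z [-0.427  0.904 -0.003] jaw deg 115.3 q [-0.27  0.13  0.2   1.72 -0.03  1.28  1.95]
delta [-0.0546  0.2805 -0.0116] units [ 0.285 -1.76   6.924]
```

View pics/s7.png

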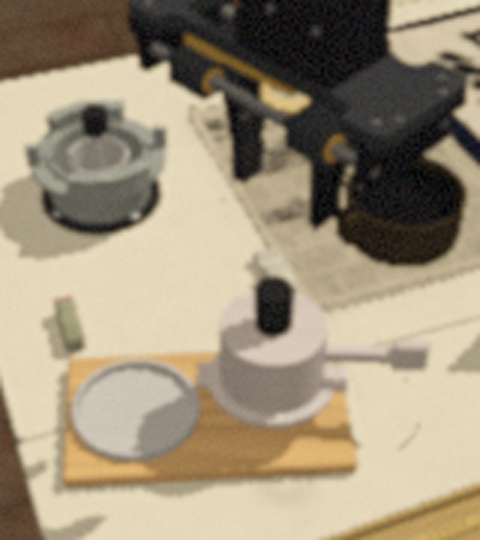

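View pics/t7.png

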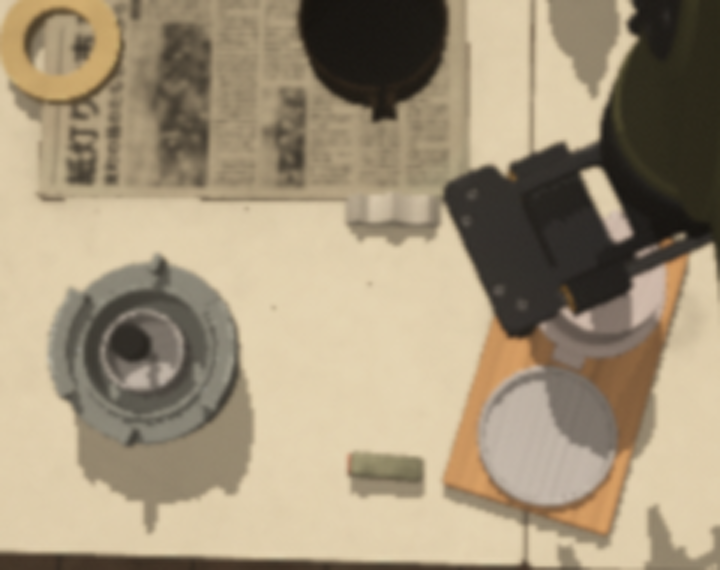

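The cover sits over the peg with its lever pointing away from the tray. The strainer knob is at top (153,204) and side (222,150). Measuring both.

```bash
python3 - <<'E'
from h import *
s=np.load("s7.npy",allow_pickle=True).item();t=np.load("t7.npy",allow_pickle=True).item()
def blob(d,box,th=75):
    x0,y0,x1,y1=box; m=np.zeros((384,512),np.uint8); m[y0:y1,x0:x1]=(d["pixels"].max(-1)<th)[y0:y1,x0:x1]
    n,l,st,c=cv2.connectedComponentsWithStats(m); i=1+np.argmax(st[1:,4]); return l==i,c[i],st[i]
for nm,bs,bt in [("strainer",(215,142,230,158),(146,196,162,212)),("cover",(273,200,290,222),None)]:
    ms,cs,ss=blob(s,bs); print(nm,"side",cs.round(1),ss)
    C=cloud(s)[ms]; print(" side depth mean",C.mean(0).round(4),C.min(0).round(3),C.max(0).round(3))
    if bt:
        mt,ct,st=blob(t,bt); print(" top",ct.round(1),st,"tri",tri((s,*cs),(t,*ct)))
        C=cloud(t)[mt]; k=C[:,2]>np.percentile(C[:,2],85)-.006; print(" top depth",C[k].mean(0).round(4),np.ptp(C[k],axis=0).round(3),k.sum())
    else: print(" at z .114", onplane(s,*cs,.112).round(4))
E
```

```text
strainer side [221.3 150.1] [217 146   9  10  72]
 side depth mean [0.5061 0.2995 0.0829] [0.497 0.293 0.069] [0.517 0.309 0.092]
 top [152.9 203.7] [146 197  14  14 136] tri (array([0.50724839, 0.30575406, 0.07833033]), np.float64(0.0001341332414503641))
 top depth [0.5055 0.3027 0.0962] [0.122 0.191 0.835] 113
cover side [280.7 211.7] [276 203  11  19 180]
 side depth mean [0.5509 0.0139 0.1188] [0.542 0.006 0.097] [0.563 0.029 0.13 ]
 at z .114 [0.5536 0.0203 0.112 ]
```

```bash
python3 -m creep '[{"fingers":0.5,"x":0,"y":-0.2,"z":0.7,"twist":1},{"fingers":0.5,"x":0,"y":-0.4,"z":1.6,"twist":2},{"fingers":0.5,"x":0.1,"y":-0.6,"z":2.5,"twist":3},{"fingers":0.5,"x":0.1,"y":-0.9,"z":3.4,"twist":4},{"fingers":0.5,"x":0.2,"y":-1.1,"z":4.3,"twist":5},{"fingers":0.5,"x":0.2,"y":-1.3,"z":5.2,"twist":6},{"fingers":0.5,"x":0.3,"y":-1.6,"z":6.1,"twist":7},{"fingers":0.5,"x":0.3,"y":-1.78,"z":6.9,"twist":8},{"fingers":0.45,"x":0.3,"y":-1.78,"z":6.92,"twist":8},{"fingers":0.45,"x":0.3,"y":-1.78,"z":6.92,"twist":8},{"fingers":0.45,"x":0.3,"y":-1.78,"z":6.92,"twist":8}]'; python3 go.py 0.5065 0.304 .064; python3 - <<'E'
from h import *
w=grab("wrist"); save("w8.png",w,None,1.5,[proj(w,[.5065,.304,.09]),proj(w,[.506,.302,.05])]); print(proj(w,[.5065,.304,.09]))
s=np.load("s7.npy",allow_pickle=True).item()
E
```

```text
time: 10.15
position: [0.503, 0.3011, 0.1825]
tool_rot: [-1.02, 1.322, 1.019]
ft_force: [0.7, -1.1, -0.3]
grip_width: 0.455
t 10.15 tcp [0.503  0.3011 0.1825] grip 0.455 F [ 0.7 -1.1 -0.3] T [-0.05 -0.05  0.02]
axes x [-0.002 -0.002 -1.   ] y [-0.968  0.253  0.001] z [ 0.253  0.968 -0.003] jaw deg 75.4 q [-0.62  0.21  0.04  1.67 -0.01  1.26  0.74]
delta [ 0.0035  0.0029 -0.1185] units [ 2.962 -0.07   0.1  ]
[262.20772968 194.09540051]
```

View pics/w8.png

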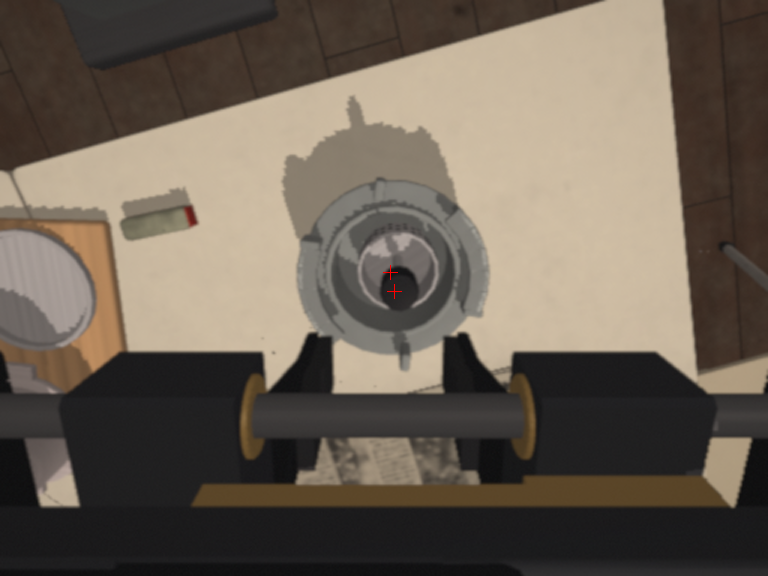

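The wrist view shows the strainer knob at about (400,290), within 2-3 mm of the prediction at (394,291). Descending.

```bash
python3 -m creep '[{"fingers":0.45,"x":0.5,"y":-0.07,"z":0.12,"twist":0},{"fingers":0.45,"x":1.2,"y":-0.07,"z":0.12,"twist":0},{"fingers":0.45,"x":1.9,"y":-0.07,"z":0.12,"twist":0},{"fingers":0.45,"x":2.4,"y":-0.07,"z":0.12,"twist":0},{"fingers":0.45,"x":2.7,"y":-0.07,"z":0.12,"twist":0},{"fingers":0.45,"x":2.9,"y":-0.07,"z":0.12,"twist":0},{"fingers":0.45,"x":2.9,"y":-0.07,"z":0.12,"twist":0},{"fingers":0.45,"x":2.9,"y":-0.07,"z":0.12,"twist":0}]'; python3 go.py 0.507 0.305 .064; python3 - <<'E'
from h import *
s=grab("side"); save("s9.png",s,(195,110,265,190),6)
E
```

```text
time: 10.87
position: [0.5082, 0.3057, 0.0689]
tool_rot: [-1.018, 1.319, 1.017]
ft_force: [0.4, -0.8, 0.6]
grip_width: 0.45
t 10.87 tcp [0.5082 0.3057 0.0689] grip 0.45 F [ 0.4 -0.8  0.6] T [0.09 0.05 0.02]
axes x [ 0.001  0.    -1.   ] y [-0.967  0.254 -0.001] z [0.254 0.967 0.001] jaw deg 75.3 q [-0.62  0.32  0.04  1.77 -0.01  1.05  0.74]
delta [-0.0012 -0.0007 -0.0049] units [ 0.121  0.025 -0.025]
```

View pics/s9.png

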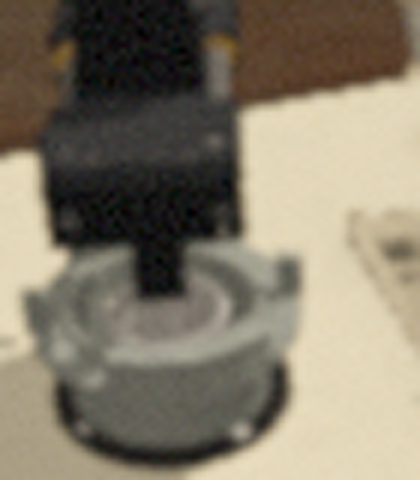

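```bash
python3 -m creep '[{"fingers":0.45,"x":0.11,"y":0.02,"z":-0.01,"twist":0},{"fingers":0.4,"x":0.11,"y":0.02,"z":-0.01,"twist":0},{"fingers":0.3,"x":0.11,"y":0.02,"z":-0.01,"twist":0},{"fingers":0.1,"x":0.11,"y":0.02,"z":-0.01,"twist":0},{"fingers":0.1,"x":0.11,"y":0.02,"z":-0.01,"twist":0},{"fingers":0.1,"x":0.11,"y":0.02,"z":-0.01,"twist":0},{"fingers":0.1,"x":0.11,"y":0.02,"z":-0.01,"twist":0}]' 25; python3 go.py;  python3 -m creep '[{"fingers":0.1,"x":-0.2,"y":0,"z":0,"twist":0},{"fingers":0.1,"x":-0.6,"y":0,"z":0,"twist":0},{"fingers":0.1,"x":-1,"y":0,"z":0,"twist":0},{"fingers":0.1,"x":-1.6,"y":0,"z":0,"twist":0},{"fingers":0.1,"x":-2.2,"y":0,"z":0,"twist":0},{"fingers":0.1,"x":-2.8,"y":0,"z":0,"twist":0},{"fingers":0.1,"x":-2.8,"y":0,"z":0,"twist":0},{"fingers":0.1,"x":-2.8,"y":0,"z":0,"twist":0}]';python3 go.py .4625 .048 .15; python3 - <<'E'
from h import *
s=grab("side"); save("s10.png",s,(180,50,330,270),2.7); np.save("s10.npy",s,allow_pickle=True)
t=grab("top"); save("t10.png",t,(110,90,350,280),3); np.save("t10.npy",t,allow_pickle=True)
E
```

```text
time: 11.5
position: [0.5068, 0.3062, 0.0641]
tool_rot: [-1.018, 1.319, 1.018]
ft_force: [-1.2, 0.5, 1.0]
grip_width: 0.241
t 11.5 tcp [0.5068 0.3062 0.0641] grip 0.241 F [-1.2  0.5  1. ] T [ 0.11 -0.   -0.02]
axes x [ 0.001  0.001 -1.   ] y [-0.967  0.253 -0.   ] z [0.253 0.967 0.001] jaw deg 75.3 q [-0.62  0.32  0.03  1.78 -0.01  1.04  0.74]
time: 12.17
position: [0.5074, 0.3063, 0.1775]
tool_rot: [-1.018, 1.316, 1.017]
ft_force: [-0.1, 0.1, -1.3]
grip_width: 0.249
t 12.17 tcp [0.5074 0.3063 0.1775] grip 0.249 F [-0.1  0.1 -1.3] T [ 0.03 -0.   -0.01]
axes x [ 0.003  0.002 -1.   ] y [-0.967  0.254 -0.002] z [0.254 0.967 0.002] jaw deg 75.3 q [-0.62  0.22  0.04  1.67 -0.01  1.25  0.73]
delta [-0.0449 -0.2583 -0.0275] units [ 0.673 -0.55  -6.533]
```

View pics/s10.png

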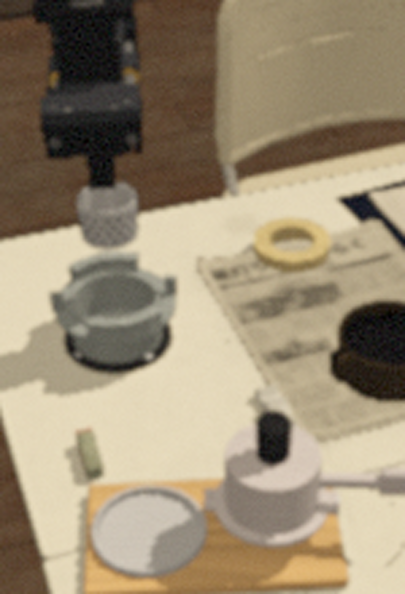

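View pics/t10.png

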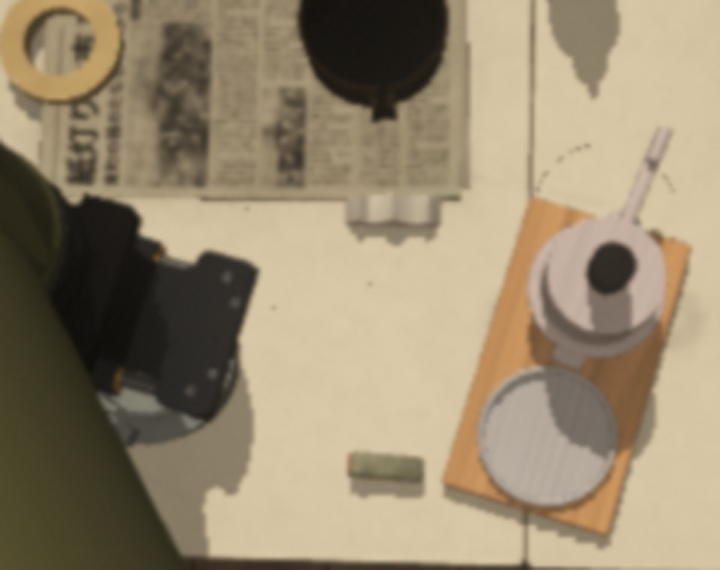

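The strainer hangs upright over the empty pot, and the cover is still on the peg. Moving to the tray.

```bash
python3 -m creep '[{"fingers":0.1,"x":0,"y":0,"z":-0.4,"twist":0},{"fingers":0.1,"x":0,"y":-0.1,"z":-1.2,"twist":0},{"fingers":0.1,"x":0,"y":-0.2,"z":-2.1,"twist":0},{"fingers":0.1,"x":0,"y":-0.3,"z":-3,"twist":0},{"fingers":0.1,"x":0,"y":-0.4,"z":-3.9,"twist":0},{"fingers":0.1,"x":0,"y":-0.5,"z":-4.8,"twist":0},{"fingers":0.1,"x":0,"y":-0.55,"z":-5.6,"twist":0},{"fingers":0.1,"x":0,"y":-0.55,"z":-6.2,"twist":0},{"fingers":0.1,"x":0,"y":-0.55,"z":-6.53,"twist":0},{"fingers":0.1,"x":0,"y":-0.55,"z":-6.53,"twist":0},{"fingers":0.1,"x":0,"y":-0.55,"z":-6.53,"twist":0}]'; python3 go.py .4625 .048 .07;python3 - <<'E'
from h import *
s=grab("side"); save("s11.png",s,(190,130,320,280),3.8)
w=grab("wrist"); save("w11.png",w,None,1.4,[proj(w,[.4625,.048,.012])])
E
```

```text
time: 13.18
position: [0.4613, 0.0483, 0.1751]
tool_rot: [-1.017, 1.32, 1.019]
ft_force: [0.0, 1.4, -0.6]
grip_width: 0.242
t 13.18 tcp [0.4613 0.0483 0.1751] grip 0.242 F [ 0.   1.4 -0.6] T [ 0.09 -0.01  0.03]
axes x [-0.001  0.001 -1.   ] y [-0.967  0.254  0.001] z [0.254 0.967 0.   ] jaw deg 75.3 q [-0.38 -0.05  0.22  1.96  0.01  1.23  1.14]
delta [ 0.0012 -0.0003 -0.1051] units [ 2.628 -0.033 -0.   ]
```

View pics/s11.png

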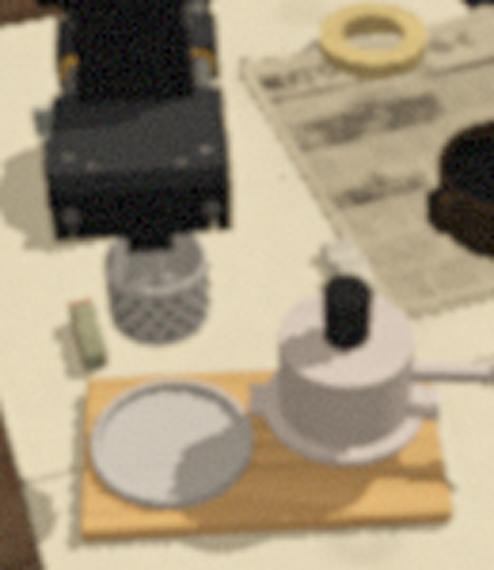

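View pics/w11.png

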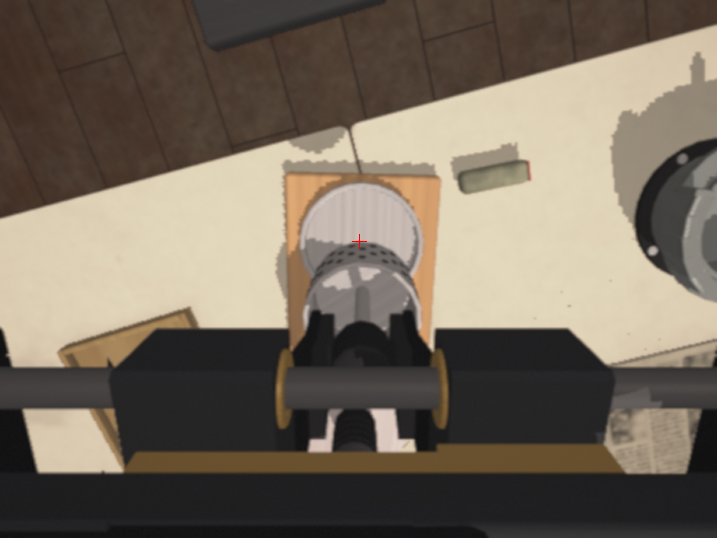

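The tray centre projects within 2 px of the one seen in the wrist view, and the strainer hangs straight. Lowering.

```bash
python3 -m creep '[{"fingers":0.1,"x":0.4,"y":-0.03,"z":0,"twist":0},{"fingers":0.1,"x":0.9,"y":-0.03,"z":0,"twist":0},{"fingers":0.1,"x":1.4,"y":-0.03,"z":0,"twist":0},{"fingers":0.1,"x":1.8,"y":-0.03,"z":0,"twist":0},{"fingers":0.1,"x":2.1,"y":-0.03,"z":0,"twist":0},{"fingers":0.1,"x":2.3,"y":-0.03,"z":0,"twist":0},{"fingers":0.1,"x":2.45,"y":-0.03,"z":0,"twist":0},{"fingers":0.1,"x":2.45,"y":-0.03,"z":0,"twist":0},{"fingers":0.1,"x":2.45,"y":-0.03,"z":0,"twist":0}]'; python3 go.py .4625 .048 .07
```

```text
time: 14.03
position: [0.4631, 0.048, 0.0779]
tool_rot: [-1.019, 1.319, 1.019]
ft_force: [0.2, 0.9, -1.2]
grip_width: 0.243
t 14.03 tcp [0.4631 0.048  0.0779] grip 0.243 F [ 0.2  0.9 -1.2] T [ 0.03  0.   -0.01]
axes x [ 0.  0. -1.] y [-0.968  0.253 -0.   ] z [0.253 0.968 0.   ] jaw deg 75.4 q [-0.38  0.06  0.22  2.07 -0.01  1.02  1.17]
delta [-0.0006  0.     -0.0079] units [ 0.198  0.015 -0.003]
```

```bash
python3 -m creep '[{"fingers":0.1,"x":0.06,"y":0,"z":0,"twist":0},{"fingers":0.1,"x":0.12,"y":0,"z":0,"twist":0},{"fingers":0.1,"x":0.17,"y":0,"z":0,"twist":0},{"fingers":0.1,"x":0.17,"y":0,"z":0,"twist":0}]'; python3 go.py;  python3 -m creep '[{"fingers":0.1,"x":0.02,"y":0,"z":0,"twist":0},{"fingers":0.1,"x":0.04,"y":0,"z":0,"twist":0},{"fingers":0.1,"x":0.04,"y":0,"z":0,"twist":0}]'; python3 go.py
```

```text
time: 14.37
position: [0.4627, 0.0473, 0.0708]
tool_rot: [-1.018, 1.32, 1.018]
ft_force: [0.0, -0.2, -2.1]
grip_width: 0.249
t 14.37 tcp [0.4627 0.0473 0.0708] grip 0.249 F [ 0.  -0.2 -2.1] T [0.02 0.05 0.01]
axes x [-0.  0. -1.] y [-0.967  0.254  0.   ] z [0.254 0.967 0.   ] jaw deg 75.3 q [-0.38  0.06  0.22  2.08 -0.02  1.    1.17]
time: 14.62
position: [0.4632, 0.0475, 0.07]
tool_rot: [-1.018, 1.319, 1.018]
ft_force: [-0.9, 0.1, 3.1]
grip_width: 0.243
t 14.62 tcp [0.4632 0.0475 0.07  ] grip 0.243 F [-0.9  0.1  3.1] T [-0.02  0.27 -0.03]
axes x [ 0.001  0.    -1.   ] y [-0.967  0.253 -0.001] z [0.253 0.967 0.001] jaw deg 75.3 q [-0.38  0.07  0.22  2.08 -0.02  1.    1.17]
```

Contact at the expected height. Opening (finger travel stays clear of the cover), rising, then drawing away.

```bash
python3 -m creep '[{"fingers":0.35,"x":0,"y":0,"z":0,"twist":0},{"fingers":0.5,"x":0,"y":0,"z":0,"twist":0},{"fingers":0.5,"x":0,"y":0,"z":0,"twist":0},{"fingers":0.5,"x":0,"y":0,"z":0,"twist":0},{"fingers":0.5,"x":-0.4,"y":0,"z":0,"twist":0},{"fingers":0.5,"x":-1.1,"y":0,"z":0,"twist":0},{"fingers":0.5,"x":-2,"y":0,"z":0,"twist":0},{"fingers":0.5,"x":-3,"y":0,"z":0.5,"twist":0},{"fingers":0.5,"x":-3.5,"y":0,"z":1.4,"twist":0},{"fingers":0.5,"x":-3.5,"y":0,"z":2.3,"twist":0},{"fingers":0.5,"x":-3.5,"y":-0.5,"z":3.2,"twist":0},{"fingers":0.5,"x":-3.5,"y":-1,"z":4.1,"twist":0},{"fingers":0.5,"x":-3.5,"y":-1,"z":4.5,"twist":0},{"fingers":0.5,"x":-3.5,"y":-1,"z":4.5,"twist":0},{"fingers":0.5,"x":-3.5,"y":-1,"z":4.5,"twist":0},{"fingers":0.5,"x":-3.5,"y":-1,"z":4.5,"twist":0}]'; python3 go.py; python3 - <<'E'
from h import *
s=grab("side"); t=grab("top"); np.save("s12.npy",s,allow_pickle=True);np.save("t12.npy",t,allow_pickle=True)
save("s12.png",s,(190,130,330,280),3.6); save("t12.png",t,(200,110,360,275),3.4)
def blob(d,box,th=75):
    x0,y0,x1,y1=box; m=np.zeros((384,512),np.uint8); m[y0:y1,x0:x1]=(d["pixels"].max(-1)<th)[y0:y1,x0:x1]
    n,l,st,c=cv2.connectedComponentsWithStats(m); i=1+np.argmax(st[1:,4]); return c[i],st[i]
for nm,P,zc in [("strainer",[.4625,.048,.085],.085),("cover",[.557,.022,.111],.111)]:
    r=[]
    for d in (s,t):
        u,v=proj(d,P).round().astype(int); c,st=blob(d,(u-12,v-13,u+13,v+13)); r.append((d,*c)); print(nm,(u,v),c.round(1),st)
    X,g=tri(*r); print(nm,X.round(4),g.round(4))
E
```

```text
time: 15.95
position: [0.5467, 0.2097, 0.2091]
tool_rot: [-1.018, 1.322, 1.017]
ft_force: [0.4, 0.0, 0.0]
grip_width: 0.499
t 15.95 tcp [0.5467 0.2097 0.2091] grip 0.499 F [0.4 0.  0. ] T [-0.01 -0.01  0.04]
axes x [-0.001 -0.001 -1.   ] y [-0.967  0.255  0.   ] z [ 0.255  0.967 -0.001] jaw deg 75.2 q [-0.51  0.19  0.11  1.64 -0.02  1.31  0.92]
strainer (np.int64(233), np.int64(223)) [233.4 223.6] [230 218   8  12  90]
strainer (np.int64(295), np.int64(232)) [295.9 231.4] [290 226  13  12 115]
strainer [0.4633 0.0466 0.0845] 0.0
cover (np.int64(282), np.int64(211)) [280.7 211.7] [276 203  11  19 181]
cover (np.int64(312), np.int64(177)) [313.2 179.3] [306 172  15  16 177]
cover [0.5533 0.0199 0.1123] 0.0001
```

View pics/s12.png

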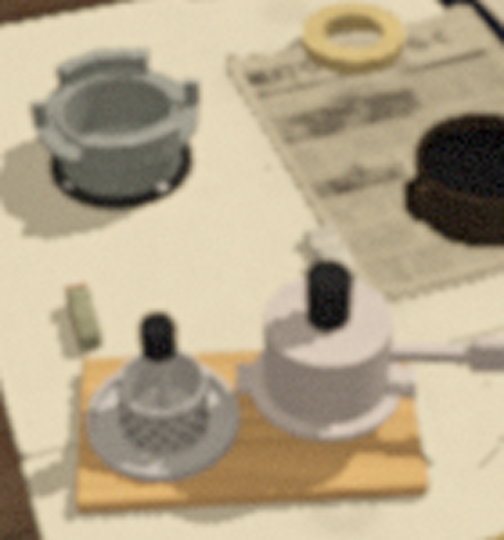

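View pics/t12.png

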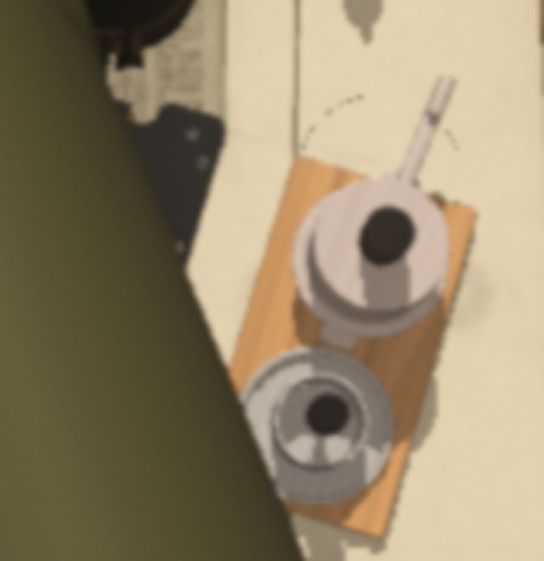

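Both are placed. The strainer is about 2 mm from the tray centre and the cover about 3 mm from the peg axis, both upright, and the seal and brush rest look untouched. Handing in.

```bash
python3 -c "
from bench import workorder; print(workorder.close_job())"
```

```text
the job is handed in; nothing more can be done
None
```

The job is done and handed in at about 16 s of robot time. No verdict was reported, so what follows rests on my own checks.

- **Opening:** I turned the cover by gripping its knob, not by pushing the lever with shut fingers. The gripper turned 100° anticlockwise and the lever about 87°, so I took it that the cover had reached its stop and the knob slipped in the grip.
- **Cover:** I lifted it straight off and set it over the peg with the lever pointing away from the tray. The last two-view check puts its knob about 3 mm from the peg axis at the expected height. It looks upright in both pictures.
- **Strainer:** I lifted it out by its knob and stood it in the tray, where it touched down at the expected height. The last check puts it about 2 mm from the tray centre, and it looks upright.
- **Forces:** The highest sideways force I read was about 5 N, against the turning cover.
- **Clearance:** The gripper was clear of everything when I handed in.
- **Bystanders:** The seal and the brush rest look unmoved in the side view, but I did not re-measure them. The arm hid both from the top camera in the last pictures.
- **Disagreement:** Before the first grasp the wrist camera differed from the two fixed cameras by about 3 mm, so I used a value in between. The grasps and placings went cleanly with that.

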